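Uncover the tip box and hold its lid half open

TASK

Lift the loose white dust cover off the pipette tip box by its grip bar and set it down, without dropping it, flat and right way up on the free worktop clear of the box; let go of it. Then take the tip box's lid by the pull tab on its front, swing it open to 50 degrees and keep holding it there: the lid would fall shut by itself, so finish with the fingers still holding the tab and the lid still at 50 degrees. Leave the timer, the roll of tape and the bottle where they are.

Things in the scene. Friction and masses are not known exactly. Their poses are not given: they have to be found in the camera images.
- tip_box: Pipette tip box: blue lower half, clear hinged lid, 84 mm (x) by 122 mm (y), 90 mm high when shut, stuck to the worktop. Origin on the underside, 39 mm behind the front face, 45 mm ahead of the rear face; x points from the front (pull tab) to the rear (hinge), y along the hinge, z up. At the start the cover hides its top.
- tip_box_lid (a joint): Angle of the tip box's lid in rad: 0 shut, growing as the front edge swings up and back; 50 degrees is 0.873; stop at 1.92. Nearly free hinge: the lid falls shut when let go below about 60 degrees. Shut at the start.
- lid_hinge (a point): Point on the hinge line of the lid, in its middle: 46 mm behind and 52 mm above the box's origin. Fixed with the box and has the box's axes; the lid turns about its y axis.
- tab_grip (a point): Middle of the white pull tab on the lid, a lug 12 mm wide (y) and 12 mm high that sticks out 42 mm level from the lid's front at mid width. Point 27 mm ahead of the front face; with the lid shut 66 mm above the worktop, 112 mm ahead of the hinge and 14 mm above it. Turns with the lid (box axes when shut). Pinch it from above across y.
- cover: Loose white dust cover over the top of the lid, 98 (x) by 136 mm (y), with a skirt; top face 17 mm above the skirt's lower edge. Sits on the lid with 4 mm of play and lifts straight off; about 0.13 kg. Origin in the middle, level with the skirt's lower edge: 76 mm above the worktop at the start, 0 when flat on the worktop. Nearly the box's axes at the start, z up.
- cover_grip (a point): Grip point on the cover's grip bar, 32 mm above the cover's origin. The bar is 50 mm long (cover's x), 14 mm thick (cover's y), and stands from 17 to 43 mm above the origin: pinch it across y.
- timer: Bystander: white timer 64 x 66 mm, 19 mm high, lying on the worktop left of the work. Origin at the centre of its underside.
- tape: Bystander: roll of white tape, 53 mm across, 19 mm high, lying flat left of the work. Origin at the centre of its underside.
- bottle: Bystander: reagent bottle with a screw cap, 60 mm across, 105 mm high, standing behind the work between two tanks. Origin at the centre of its underside.
Not all that is in view belongs to the job. Of the things that look like the tip_box, the larger one is meant.

How it is judged:
On the way, in this order (a step that is already met when the one before it is completed fails the run):
1. the cover stands flat on the worktop, let go, off the box (height (world z) of cover below 0.006 m and angle between cover's own z axis and vertical below 0.1 rad and contact force between the fingers and cover below 0.05 N and contact force between cover and tip_box below 0.05 N), for 0.2 s.
2. the lid is held by the tab at 50 degrees (value of joint tip_box_lid between 0.75 and 0.995 rad and contact force between the fingers and tip_box above 0.1 N), for 0.2 s.
At the end, for the whole second after the job is handed in: The lid stands still at 50 degrees (within 7 degrees), the fingers touch the tip box (its lid) and hold the lid up, and the cover lies flat and right way up on the worktop (origin below 6 mm, tilt under 0.1 rad), at rest, touched by neither the robot nor the box (all of step 1 and all of step 2 and velocity of joint tip_box_lid between -0.1 and 0.1 rad/s and contact force between the arm and cover below 0.05 N and linear speed of cover below 0.02 m/s); the arm keeps its last pose, push and grip.
It fails at once if the cover is dropped (falls free faster than 0.5 m/s) (contact force between the fingers and cover below 0.01 N and linear speed of cover above 0.5 m/s).
It fails at once if the timer is moved more than 30 mm (distance of timer from where it was at the start of the episode above 0.03 m).
It fails at once if the roll of tape is moved more than 30 mm (distance of tape from where it was at the start of the episode above 0.03 m).
It fails at once if the bottle is moved more than 30 mm (distance of bottle from where it was at the start of the episode above 0.03 m).
It also fails if it takes over 51 s, if anything falls off the work surface, if the arm or the gripper's body presses on something with over 40 N, if the wrist force passes 120 N, or if a joint passes its speed limit or range.

ROBOT

A 6-joint arm with a two-finger parallel gripper is mounted at the origin on a cart in front of the work surface, level with it; the furniture and walls round the work are solid. World frame = base frame: x ahead of the robot, y to its left, z up, the work surface at z = 0. Lengths are in m, angles in rad, forces in N, time in s.
With the tool pointing down it reaches from about 0.425 to 0.95 m from the base axis. Payload 3.5 kg.
Tool frame: the origin (TCP) lies midway between the tips of the shut fingers; the grasp point (between the pads) lies 19 mm behind it; z points along the fingers, y is the direction in which the jaws open and shut (so a half turn about z gives the same grasp; the last joint's range is limited). The gripper opens to 85 mm and grips with 20 to 120 N. Pads are 22 mm wide; open, the fingers measure 114 mm over their backs; the gripper's body (76 mm by 85 mm) begins 54 mm behind the grasp point. The pads swing forward as they close: fully open they stand 13 mm farther back than shut.
Start: joints at [-0.15, 0.286, 1.577, -0, 1.279, -0.15], TCP at [0.675, 0, 0.231] pointing down, gripper open.
Joint ranges: [-2.77, 2.77], [-0.9, 2.22], [0.21, 2.48], [-1.53, 4.67], [0.24, 2.81], [-2.84, 2.84]. Speed limits (rad/s): [2.79, 2.79, 3.14, 3.14, 3.14, 3.14].

INTERFACE

Orientations are given as a rotation vector (axis times angle).
In Python, from rig import robot gives the robot as it stands. Calls block until the motion is done:
- robot.move_ptp(position, orientation): joint-space move of the TCP to a pose.
- robot.move_straight(position, rate=0.15, rot=None): straight line of the TCP; rot=None keeps the orientation; rate is the mean speed in m/s.
- robot.goto_joints(angles): joint-space move.
- robot.gripper_to(opening): finger opening in m; the grip force is fixed at half the most; returns when the fingers have stopped.
- robot.hold(seconds).
- robot.solve_ik(position, orientation): joint angles nearest the present ones, or None.
- robot.sense(): the state.
- robot.read_camera(name): name is "scene" or "side" or "wrist"; returns a dict with "image" (384x512x3 uint8, red, green, blue), "fx", "fy", "cx", "cy" (pixels), "T" (4x4, takes a point from camera to world coordinates); the wrist camera has in their place "hand_eye" (4x4, takes a point from camera to tool coordinates, whose origin is the TCP and whose axes are the flange's). Camera axes: x right, y down, z forward; pixel columns grow to the right and rows downward; lengths in m; the calibration is good to about 2 mm. A picture is of the moment at which its call begins: read the wrist's pose just before it. There is no depth.
A pose or a line that the arm cannot do raises robot.Unreachable and nothing moves.
- robot.job_done(): hands the job in, once; it reports no verdict.
The state is a dict: "time": time; "joints": joint angles; "qd": joint speeds; "joint_efforts": joint torques, N m; "ee_pos": TCP position; "tool_rot": TCP orientation; "contact_force": force on the tool from outside, world axes, zero at the start; "ft_torque": the same for the moment, N m; "gripper_width": finger opening in m.
Only numpy, scipy, OpenCV 4.12 (cv2) and the standard library are available. Lean on these libraries where they do the work, as an engineer would, in place of code of your own. Each camera call takes 0.05 s, during which the arm holds its last target. There are 200 camera calls.

## Working session

There is one attempt and no reset: what is moved stays moved. The work goes in short steps, each a Python script; the robot and the scene stay as the last script left them, time stands still between calls to the robot, and variables do not carry over. Pictures are saved under pics/ and viewed, about 8 in all and at most 12, crops included, and the job is handed in when it is done.

```bash
ls; mkdir -p pics; cat > h.py <<'E'
import numpy as np, cv2, pickle
from rig import robot
from scipy.spatial.transform import Rotation as R
def snap(name,tag):
    s=robot.sense(); c=robot.read_camera(name)
    if 'T' not in c:
        T=np.eye(4); T[:3,:3]=R.from_rotvec(s['tool_rot']).as_matrix(); T[:3,3]=s['ee_pos']; c['T']=T@np.array(c['hand_eye'])
    pickle.dump(c,open(f'pics/{tag}.pkl','wb')); cv2.imwrite(f'pics/{tag}.png',c['image'][:,:,::-1]); return c
def load(tag): return pickle.load(open(f'pics/{tag}.pkl','rb'))
def onz(c,uv,z):
    T=np.array(c['T']); d=T[:3,:3]@np.array([(uv[0]-c['cx'])/c['fx'],(uv[1]-c['cy'])/c['fy'],1]); o=T[:3,3]
    return o+d*(z-o[2])/d[2]
def proj(c,p):
    T=np.array(c['T']); q=T[:3,:3].T@(np.array(p)-T[:3,3]); return np.array([c['fx']*q[0]/q[2]+c['cx'],c['fy']*q[1]/q[2]+c['cy']])
E
python3 - <<'E'
from h import *
a=[snap(n,n+'0') for n in ('scene','side','wrist')]
for c in a: print(np.round(c['T'],3).tolist(),c['fx'],c['cx'],c['cy'])
im=[c['image'][:,:,::-1] for c in a]
cv2.imwrite('pics/a.png',cv2.resize(im[0],(800,600)))
print({k:np.round(v,3) for k,v in robot.sense().items()})
E
```

```text
pics
[[-0.609, -0.532, 0.588, -0.323], [-0.793, 0.418, -0.443, 0.518], [-0.01, -0.736, -0.677, 1.139], [0.0, 0.0, 0.0, 1.0]] 457.44146512812057 265.6324001327268 192.84561580306843
[[-0.882, -0.198, 0.428, -0.159], [-0.471, 0.337, -0.815, 1.263], [0.018, -0.921, -0.39, 0.78], [0.0, 0.0, 0.0, 1.0]] 475.83957172450573 256.1051298117155 196.83217921147133
[[1.0, 0.0, -0.001, 0.675], [-0.0, -0.946, -0.323, 0.083], [-0.001, 0.323, -0.946, 0.372], [0.0, 0.0, 0.0, 1.0]] 312.8124530421487 251.5628592887999 190.7203804900367
{'time': np.float64(0.15), 'joints': array([-0.15 ,  0.287,  1.578, -0.   ,  1.279, -0.15 ]), 'qd': array([-0.   , -0.004, -0.003, -0.   ,  0.   , -0.   ]), 'joint_efforts': array([ 1.0000e-03, -4.0660e+01, -2.9314e+01, -0.0000e+00,  4.0000e-03,
       -0.0000e+00]), 'ee_pos': array([0.674, 0.   , 0.23 ]), 'tool_rot': array([-2.22e+00, -2.22e+00,  2.00e-03]), 'contact_force': array([ 0.36 ,  0.386, -0.407]), 'ft_torque': array([-0.004,  0.037, -0.017]), 'gripper_width': np.float64(0.085)}
```

View pics/a.png

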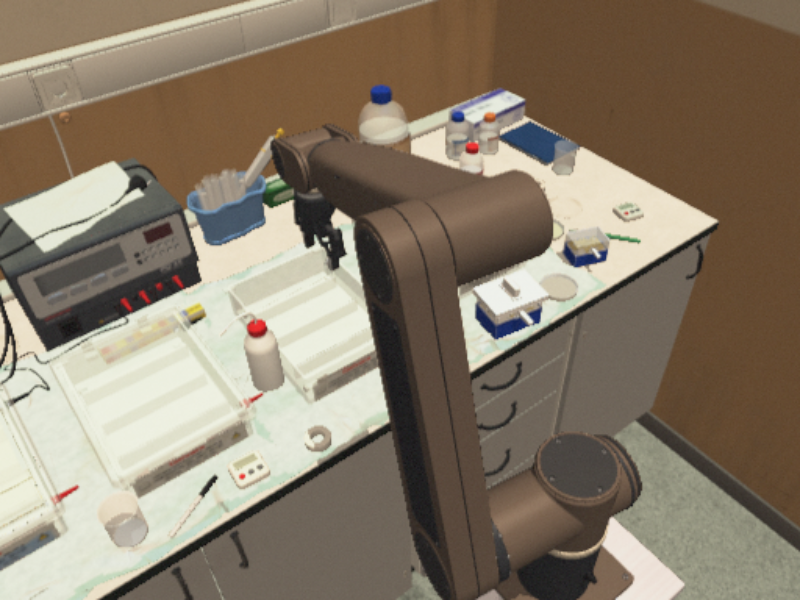

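View pics/side0.png

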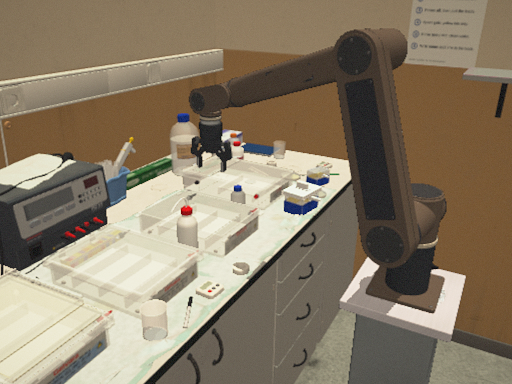

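View pics/wrist0.png

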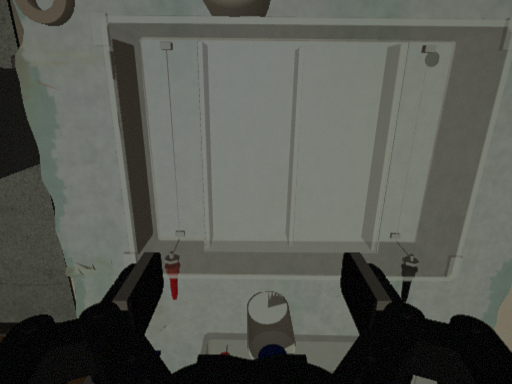

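The scene view shows two blue boxes. The one at (510,300) is larger and carries the white cover with its bar and tab. The one at (587,246) is smaller and has no cover. I take the first as the target. The timer is at (249,469), the tape at (318,438) and the bottle at (264,355), all to the left. Next I'll locate the box roughly and look from above.

```bash
python3 - <<'E'
from h import *
c=load('scene0')
k=1/1.5625
for n,uv,z in [('coverTL',(474,287),.093),('coverback',(519,270),.093),('coverR',(548,292),.093),('coverF',(499,307),.093),('bar',(511,285),.119),('tab',(530,318),.066),('small',(587,246),.05),('disc',(560,286),0.0),('edge',(640,292),0),('edge2',(480,365),0)]:
    print(n,np.round(onz(c,np.array(uv)*k,z),3))
p=np.array([.60,-.24,.33])
for yaw in (0,):
    print(robot.solve_ik([.60,-.26,.36],robot.sense()['tool_rot']))
T=np.linalg.inv(np.block([[R.from_rotvec(robot.sense()['tool_rot']).as_matrix(),np.array(robot.sense()['ee_pos'])[:,None]],[np.zeros((1,3)),np.ones((1,1))]]))
im=c['image'][150:240,285:415,::-1]
cv2.imwrite('pics/b.png',cv2.resize(im,None,fx=6,fy=6,interpolation=cv2.INTER_CUBIC))
E
```

```text
coverTL [ 0.543 -0.298  0.093]
coverback [ 0.524 -0.416  0.093]
coverR [ 0.43  -0.414  0.093]
coverF [ 0.461 -0.297  0.093]
bar [ 0.477 -0.345  0.119]
tab [ 0.414 -0.347  0.066]
small [ 0.522 -0.648  0.05 ]
disc [ 0.495 -0.535  0.   ]
edge [ 0.362 -0.669  0.   ]
edge2 [ 0.421 -0.214  0.   ]
[-5.63526525e-01  1.76117345e-01  1.47619500e+00 -7.86555277e-04
  1.49099920e+00 -5.63509282e-01]
```

View pics/b.png

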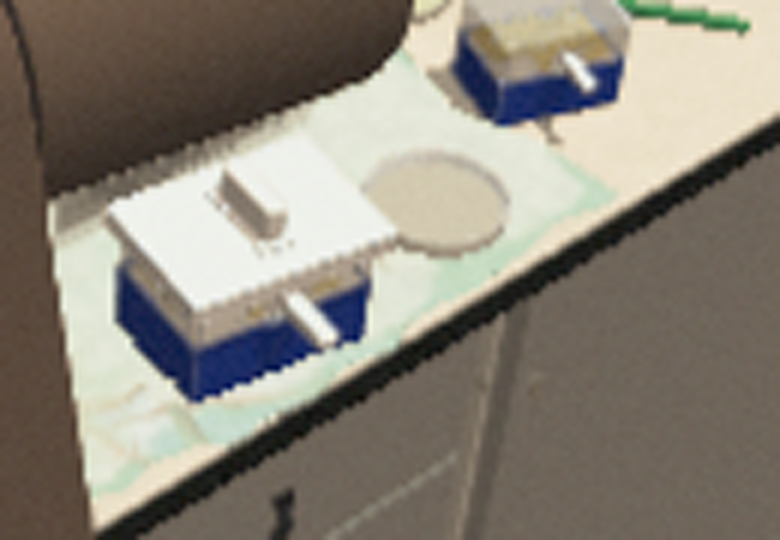

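The crop confirms it: cover with grip bar at (255,205), tab at (310,320), and the larger box below. Next is a wrist view from above, which should also show free worktop.

```bash
python3 - <<'E'
from h import *
r=robot.sense()['tool_rot']
for z in (.5,.45,.4,.35):
    try: robot.move_ptp([.55,-.27,z],[-2.2214,-2.2214,0]); print(z); break
    except robot.Unreachable as e: print(z,e)
robot.hold(.3)
c=snap('wrist','w1'); print(np.round(c['T'],3).tolist())
s=snap('scene','scene1')
im=c['image'][:,:,::-1]
cv2.imwrite('pics/c.png',cv2.resize(im,(800,600),interpolation=cv2.INTER_CUBIC))
for p in ([.487,-.355,.119],[.414,-.347,.066]): print(proj(c,p)*1.5625)
print(robot.sense()['time'])
E
```

```text
0.5
[[1.0, 0.001, 0.0, 0.551], [0.001, -0.947, -0.322, -0.187], [-0.0, 0.322, -0.947, 0.641], [0.0, 0.0, 0.0, 1.0]]
[336.45852964 289.46166487]
[281.15455852 269.87425014]
2.0333
```

View pics/c.png

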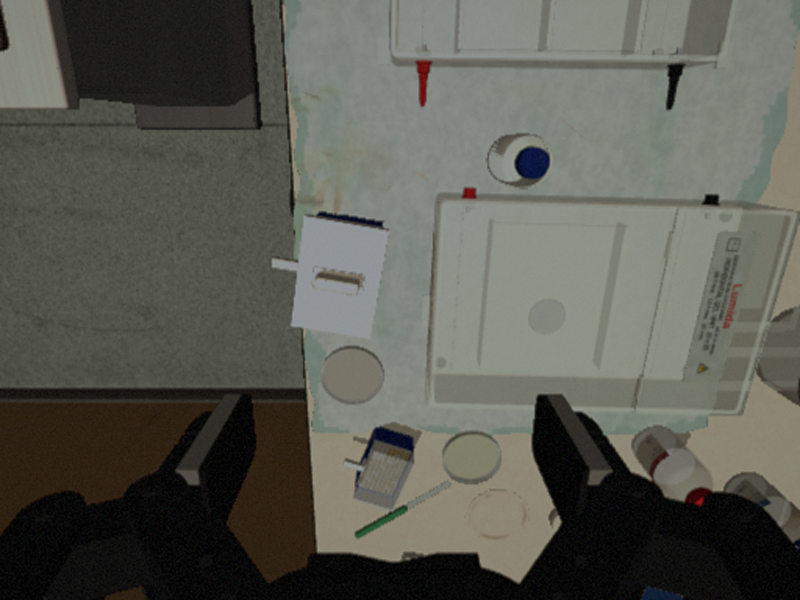

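The covered box is centred near (340,277), with its tab at (284,264), pointing to the robot. The worktop left of the box (above it in the image, around (350,130)) is free. A blue-capped bottle stands at (520,160). Next I'll take a closer view for precise measurement.

```bash
python3 - <<'E'
from h import *
c=load('w1'); k=1/1.5625
for n,uv,z in [('c1',(308,215),.093),('c2',(388,228),.093),('c3',(371,338),.093),('c4',(291,325),.093),('bar1',(317,278),.119),('bar2',(360,283),.119),('tabend',(273,264),.07),('edgeT',(287,150),0),('tankcorner',(392,60),.05),('tankcorner0',(392,60),0),('tank2',(438,198),.05),('bottle',(533,162),.1)]:
    print(n,np.round(onz(c,np.array(uv)*k,z),3))
robot.move_ptp([.487,-.305,.36],[-2.2214,-2.2214,0]); robot.hold(.3)
c=snap('wrist','w2')
im=c['image'][:,:,::-1]
print(proj(c,[.48,-.355,.1]))
x,y=np.round(proj(c,[.475,-.345,.1])).astype(int)
x0,y0=max(x-100,0),max(y-75,0); print(x0,y0)
cv2.imwrite('pics/d.png',cv2.resize(im[y0:y0+150,x0:x0+200],None,fx=4,fy=4,interpolation=cv2.INTER_CUBIC))
E
```

```text
c1 [ 0.455 -0.276  0.093]
c2 [ 0.545 -0.29   0.093]
c3 [ 0.524 -0.425  0.093]
c4 [ 0.427 -0.409  0.093]
bar1 [ 0.466 -0.342  0.119]
bar2 [ 0.514 -0.347  0.119]
tabend [ 0.406 -0.339  0.07 ]
edgeT [ 0.417 -0.209  0.   ]
tankcorner [ 0.549 -0.113  0.05 ]
tankcorner0 [ 0.549 -0.107  0.   ]
tank2 [ 0.604 -0.262  0.05 ]
bottle [ 0.7   -0.218  0.1  ]
[245.04948967 186.57614658]
141 105
```

View pics/d.png

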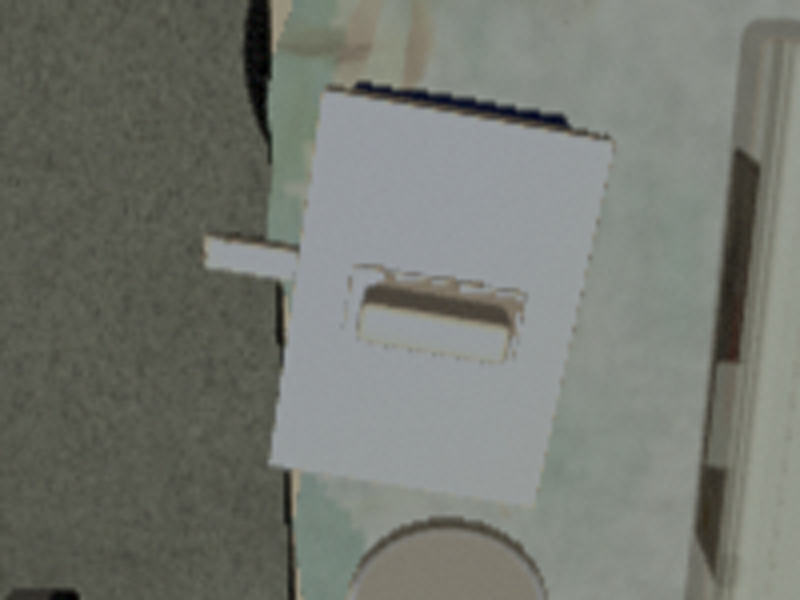

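The cover's corners in the crop are (328,88), (612,138), (533,506) and (270,464). The bar's top face runs from (358,322) to (510,346). The tab's free end is (206,252).

```bash
python3 - <<'E'
from h import *
c=load('w2'); f=lambda u,z: onz(c,np.array(u)/4+[141-.375,105-.375],z)
C=np.array([f(u,.093) for u in [(328,88),(612,138),(533,506),(270,464)]])
print(np.round(C,4).tolist(),'centre',C.mean(0))
e=[np.linalg.norm(C[i]-C[i-1]) for i in range(4)]; print('sides',np.round(e,4))
vy=(C[0]-C[3])+(C[1]-C[2]); vx=(C[1]-C[0])+(C[2]-C[3])
print('yaw cover',np.degrees(np.arctan2(vx[1],vx[0])),np.degrees(np.arctan2(-vy[0],vy[1])))
b=[f(u,.119) for u in [(360,305),(514,330),(505,362),(357,340)]]; b=np.array(b)
print('bar',b.mean(0),np.linalg.norm(b[1]-b[0]),np.linalg.norm(b[3]-b[0]),b.round(3).tolist()); v=b[1]+b[2]-b[0]-b[3]; print(np.degrees(np.arctan2(v[1],v[0])))
t=[f(u,.072) for u in [(205,237),(207,267),(295,246),(293,278)]]; t=np.array(t); print('tab',t.round(4).tolist())
v=t[2]+t[3]-t[0]-t[1]; print(np.degrees(np.arctan2(v[1],v[0])))
E
```

```text
[[0.4513, -0.2755, 0.093], [0.5441, -0.2917, 0.093], [0.5213, -0.4254, 0.093], [0.4266, -0.4087, 0.093]] centre [ 0.48582791 -0.35032591  0.093     ]
sides [0.1355 0.0942 0.1357 0.0962]
yaw cover -9.955887844354912 -10.079783674433457
bar [ 0.48570741 -0.35099269  0.119     ] 0.05040307720228807 0.011947493469604857 [[0.462, -0.341, 0.119], [0.512, -0.35, 0.119], [0.509, -0.361, 0.119], [0.461, -0.353, 0.119]]
-9.329239709977257
tab [[0.4044, -0.3303, 0.072], [0.4044, -0.3413, 0.072], [0.4361, -0.3336, 0.072], [0.4349, -0.3454, 0.072]]
-6.741432659099646
```

Measurements agree with the given sizes: sides 95 × 136 mm, bar 50 mm long, yaw −10°, centre (0.486, −0.3505). The tab tip also fits the box model. Before moving, I'll check IK for the whole plan.

```bash
cat >> h.py <<'E'
D=np.diag([-1.,1,-1])
def rot(yaw,tilt=0): return (R.from_euler('z',yaw,degrees=True)*R.from_euler('y',tilt,degrees=True)*R.from_matrix(D)).as_rotvec()
YAW=-10.; BOX=np.array([.4845,-.350,0])
def tcp_tab(th,t0,yaw=None,box=None,dz=0.,dx=0.):
    """TCP and rotvec with the pads on the tab at lid angle th (deg), tool tilted t0 relative to the lid"""
    yaw=YAW if yaw is None else yaw; box=BOX if box is None else box
    Ry=R.from_euler('y',th,degrees=True)
    g=np.array([.046,0,.052])+Ry.apply([-.112+dx,0,.014])
    t=R.from_euler('y',th+t0,degrees=True).apply([0,0,-.019+dz])
    return box+R.from_euler('z',yaw,degrees=True).apply(g+t), rot(yaw,th+t0)
E
python3 - <<'E'
from h import *
chk=lambda p,r: (lambda q: None if q is None else np.round(q,2).tolist())(robot.solve_ik(p,r))
print('pick',chk([.4858,-.3507,.2],rot(-10)),chk([.4858,-.3507,.096],rot(-10)))
print('place',chk([.482,-.165,.2],rot(0)),chk([.482,-.165,.02],rot(0)))
for t0 in (0,-15,-25,-35):
    print(t0,[chk(*tcp_tab(th,t0)) for th in (0,25,50)], chk(*tcp_tab(0,t0,dz=.06)))
print(robot.sense()['time'])
E
```

```text
pick [-0.79, 0.15, 1.8, 0.0, 1.2, -2.19] [-0.79, 0.27, 1.87, 0.0, 1.01, -2.19]
place [-0.53, -0.05, 2.01, 0.0, 1.19, -2.1] [-0.53, 0.21, 2.11, 0.0, 0.82, -2.1]
0 [[-0.87, 0.22, 2.03, 0.0, 0.89, -2.26], [-0.75, 0.38, 1.77, -0.24, 1.37, -2.06], [-0.67, 0.62, 1.49, -0.38, 1.83, -2.01]] [-0.87, 0.13, 2.01, 0.0, 1.01, -2.26]
-15 [[-0.95, 0.13, 2.15, 0.29, 0.69, -2.55], [-0.8, 0.26, 1.89, -0.11, 1.14, -2.15], [-0.7, 0.49, 1.59, -0.29, 1.61, -2.02]] [-0.97, 0.0, 2.16, 0.26, 0.81, -2.53]
-25 [None, [-0.85, 0.18, 1.98, 0.0, 0.98, -2.24], [-0.72, 0.4, 1.67, -0.22, 1.45, -2.05]] [-1.05, -0.06, 2.26, 0.51, 0.72, -2.8]
-35 [None, [-0.9, 0.11, 2.06, 0.15, 0.84, -2.39], [-0.75, 0.31, 1.76, -0.15, 1.29, -2.09]] None
3.0583
```

```bash
python3 - <<'E'
from h import *
S=lambda m: (lambda s: print(m,round(s['time'],2),np.round(s['ee_pos'],4),'F',np.round(s['contact_force'],1),'w',round(s['gripper_width'],4)))(robot.sense())
robot.move_ptp([.4858,-.3507,.2],rot(-10)); S('above')
robot.move_straight([.4858,-.3507,.097],rate=.1); robot.hold(.2); S('down')
robot.gripper_to(0); S('closed')
robot.move_straight([.4858,-.3507,.135],rate=.08); robot.hold(.2); S('lift')
c=snap('wrist','w3'); d=snap('scene','scene3')
cv2.imwrite('pics/e.png',np.hstack([cv2.resize(c['image'][:,:,::-1],(400,300)),cv2.resize(d['image'][140:260,270:430,::-1],(400,300))]))
E
```

```text
above 4.37 [ 0.4861 -0.3509  0.2006] F [1.7 0.6 0.7] w 0.0857
down 5.75 [ 0.4861 -0.351   0.0978] F [ 0.4 -0.1 -0.6] w 0.0853
closed 6.4 [ 0.4859 -0.3508  0.0972] F [-0.  -0.5  1. ] w 0.0129
lift 7.22 [ 0.4854 -0.3504  0.1342] F [ 0.3  0.5 -2.1] w 0.0127
```

View pics/e.png

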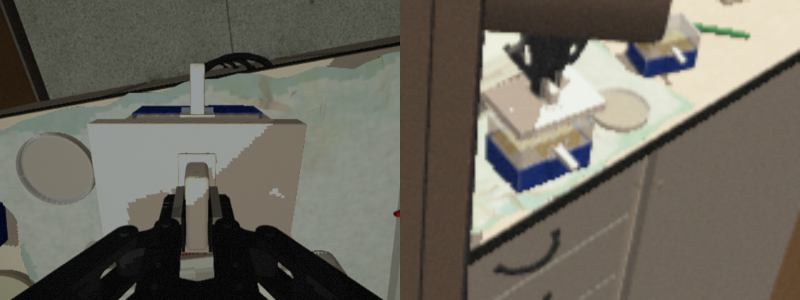

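The cover is lifted level, pinched by the bar (9.7 mm up the bar axis, as planned), and the clear lid is visible below it. Now I carry it left and set it down.

```bash
python3 - <<'E'
from h import *
S=lambda m: (lambda s: print(m,round(s['time'],2),np.round(s['ee_pos'],4),'F',np.round(s['contact_force'],1),'w',round(s['gripper_width'],4)))(robot.sense())
robot.move_straight([.4858,-.3507,.165],rate=.1)
robot.move_straight([.482,-.165,.165],rate=.12,rot=rot(0)); S('over')
robot.move_straight([.482,-.165,.04],rate=.1); robot.hold(.2); S('near')
f0=robot.sense()['contact_force'][2]
for z in np.arange(.028,.013,-.002):
    robot.move_straight([.482,-.165,z],rate=.03); robot.hold(.1); f=robot.sense()['contact_force'][2]; print(round(z,3),round(f-f0,1))
    if f-f0>4: break
S('set')
robot.gripper_to(.05); S('open')
robot.move_straight([.482,-.165,z+.12],rate=.12)
# look at box from above
p=[.46,-.29,.36]
robot.move_ptp([.43,-.30,.33],rot(-10)); robot.hold(.3)
c=snap('wrist','w4'); d=snap('scene','scene4'); S('look')
for n,q in [('cover',[.482,-.165,.017]),('box',[.484,-.35,.09])]: print(n,proj(c,q),proj(d,q))
cv2.imwrite('pics/f.png',cv2.resize(c['image'][:,:,::-1],(800,600),interpolation=cv2.INTER_CUBIC))
E
```

```text
over 9.47 [ 0.4821 -0.1656  0.165 ] F [ 0.6 -0.4 -0.9] w 0.0126
near 11.07 [ 0.4823 -0.1652  0.0405] F [ 0.8 -0.1 -0.3] w 0.013
0.028 -0.5
0.026 -1.0
0.024 -1.0
0.022 -0.5
0.02 5.6
set 13.12 [ 0.4824 -0.1652  0.0211] F [-2.6  1.4  5.3] w 0.0129
open 13.57 [ 0.4819 -0.165   0.0199] F [-0.6  0.   1.2] w 0.0499
look 16.07 [ 0.4301 -0.2996  0.3294] F [ 0.4 -0.3 -0. ] w 0.05
cover [346.55762364 162.84689833] [284.25116761 226.23267256]
box [220.56942222 201.63218815] [326.05637121 187.00281098]
```

View pics/f.png

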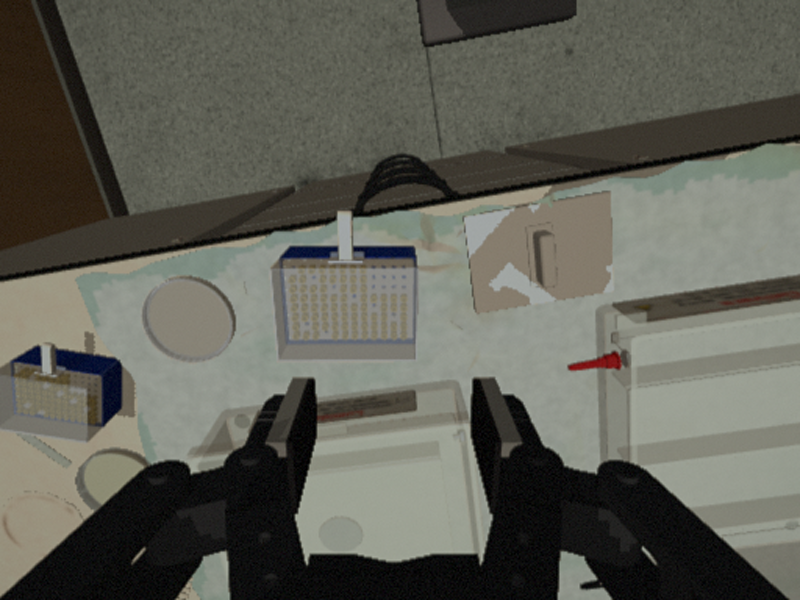

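The cover lies flat on the worktop at (540,250), bar upward, clear of the box. The lid is uncovered, and the tab runs from its end (346,211) to its root (346,255). The lid's rear edge runs from (279,358) to (415,359).

```bash
python3 - <<'E'
from h import *
c=load('w4'); f=lambda u,z: onz(c,(np.array(u)+.5)/1.5625-.5,z)
t=np.array([f(u,.072) for u in [(339,211),(353,211),(340,255),(352,255)]]); print(t.round(4).tolist())
r=np.array([f(u,.09) for u in [(279,358),(415,359)]]); v=r[0]-r[1]; print('rear',r.round(4).tolist(),np.linalg.norm(v),np.degrees(np.arctan2(v[1],v[0]))+90)
tip=(t[0]+t[1])/2; Rz=R.from_euler('z',-10,degrees=True)
print('origin from tip',tip-Rz.apply([-.081,0,.072]),'from rear top',r.mean(0)-Rz.apply([.045,0,.09]))
for q in [(-.081,0,.072),(.045,.061,.09),(.045,-.061,.09)]: print(proj(c,BOX+Rz.apply(q))*1.5625)
E
```

```text
[[0.4008, -0.3393, 0.072], [0.4027, -0.3281, 0.072], [0.4368, -0.3461, 0.072], [0.4386, -0.3362, 0.072]]
rear [[0.5126, -0.4138, 0.09], [0.5338, -0.2989, 0.09]] 0.11683762186732995 -10.445374988418166
origin from tip [ 4.81528844e-01 -3.47731657e-01  1.38777878e-17] from rear top [ 4.78843885e-01 -3.48487158e-01 -2.77555756e-17]
[343.73379899 214.80743966]
[417.02681887 364.36740156]
[275.67797928 364.3271602 ]
```

Two views put the origin at (0.4845, −0.350) and (0.4815, −0.3477), with yaw −10°. I'll use their mean, (0.483, −0.349), and grip the tab.

```bash
sed -i 's/BOX=np.array.*/BOX=np.array([.483,-.349,0])/' h.py; python3 - <<'E'
from h import *
S=lambda m: (lambda s: print(m,round(s['time'],2),np.round(s['ee_pos'],4),'F',np.round(s['contact_force'],1),'w',round(s['gripper_width'],4)))(robot.sense())
robot.move_ptp(*tcp_tab(0,0,dz=.08)); S('above')
p,r=tcp_tab(0,0); robot.move_straight(p,rate=.1); robot.hold(.2); S('down')
robot.gripper_to(0); S('closed')
for th in range(5,55,5):
    p,r=tcp_tab(th,0); robot.move_straight(p,rate=.05,rot=r)
    if th%10==0: S(th)
robot.hold(.5); S('end')
c=snap('wrist','w5'); d=snap('side','side5'); e=snap('scene','scene5')
cv2.imwrite('pics/g.png',np.hstack([cv2.resize(c['image'][:,:,::-1],(400,300)),cv2.resize(e['image'][120:270,230:430,::-1],(400,300))]))
cv2.imwrite('pics/g2.png',cv2.resize(d['image'][140:240,240:370,::-1],None,fx=6,fy=6,interpolation=cv2.INTER_CUBIC))
E
```

```text
above 16.91 [ 0.4189 -0.3384  0.1286] F [-0.1 -1.4  1.2] w 0.0502
down 18.06 [ 0.4184 -0.338   0.0478] F [-0.3  0.   0.2] w 0.0501
closed 18.49 [ 0.418  -0.338   0.0473] F [-0.4 -1.9  1.2] w 0.0106
10 19.18 [ 0.4186 -0.338   0.066 ] F [-3.3 -2.9  1.1] w 0.0107
20 19.86 [ 0.4226 -0.3387  0.0851] F [-3.1 -3.9  1.5] w 0.0112
30 20.54 [ 0.4298 -0.3399  0.1031] F [-3.  -3.2  1.8] w 0.0108
40 21.23 [ 0.4401 -0.3416  0.1196] F [-2.7 -3.5  2.3] w 0.0109
50 21.91 [ 0.4532 -0.3439  0.1342] F [-3.5 -3.5  2.7] w 0.0109
end 22.41 [ 0.4534 -0.3439  0.1343] F [-3.1 -4.2  2.1] w 0.0108
```

View pics/g.png

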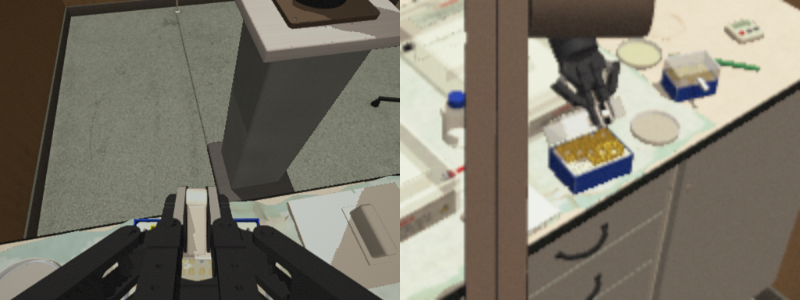

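View pics/g2.png

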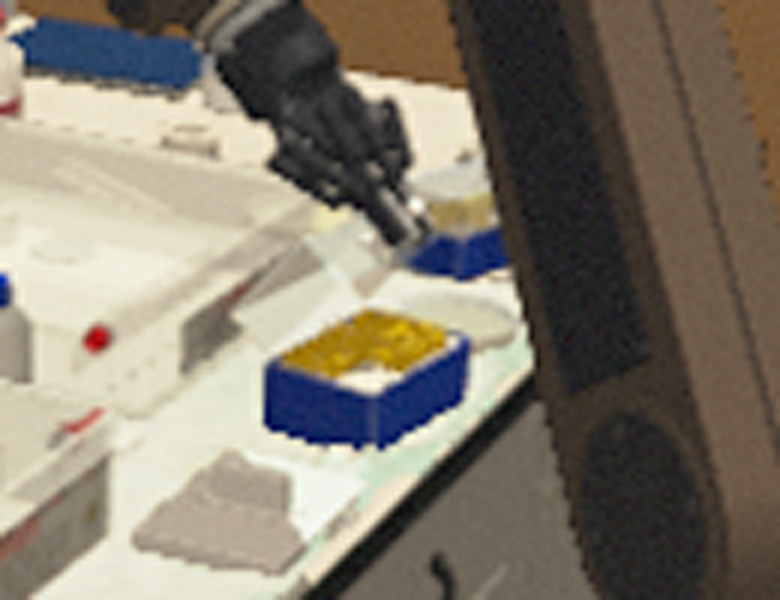

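The lid is open, with the tab between the fingers at (405,225) in the side crop. The tips are exposed and the cover lies flat and separate at (225,515). One numeric check of the lid angle comes first: project the lid's corners for several angles into the side crop, where I read a lid corner near (308,236) and another near (362,298).

```bash
python3 - <<'E'
from h import *
d=load('side5'); Rz=R.from_euler('z',YAW,degrees=True); im=cv2.resize(d['image'][140:240,240:370,::-1],None,fx=6,fy=6,interpolation=cv2.INTER_CUBIC)
def px(q,th):
    h=np.array([.046,0,.052]); w=BOX+Rz.apply(h+R.from_euler('y',th,degrees=True).apply(np.array(q)-h)); return (proj(d,w)-[240,140]+.5)*6-.5
for th,col in ((43,(0,0,255)),(50,(0,200,0)),(57,(255,0,0))):
    P=np.array([px(q,th) for q in [(-.039,.061,.052),(-.039,.061,.09),(-.039,-.061,.09),(-.039,-.061,.052),(.045,.061,.09)]]); print(th,P.round().tolist())
    cv2.polylines(im,[P[:4].astype(int)],True,col,1); cv2.polylines(im,[P[[1,4]].astype(int)],False,col,1)
cv2.imwrite('pics/i.png',cv2.resize(im[150:420,180:560],None,fx=2,fy=2))
s=robot.sense(); print(s['tool_rot'],rot(YAW,50),s['qd'].round(4) if hasattr(s['qd'],'round') else s['qd'])
E
```

```text
43 [[349.0, 295.0], [317.0, 244.0], [420.0, 194.0], [451.0, 242.0], [234.0, 304.0]]
50 [[339.0, 281.0], [303.0, 234.0], [407.0, 185.0], [442.0, 230.0], [230.0, 307.0]]
57 [[329.0, 269.0], [289.0, 227.0], [393.0, 178.0], [432.0, 218.0], [226.0, 312.0]]
[-0.19795164 -2.26315923 -0.09222588] [-0.19789592 -2.2619607  -0.09228038] [-0.0008 -0.0001 -0.0003 -0.0006  0.0009 -0.0017]
```

View pics/i.png

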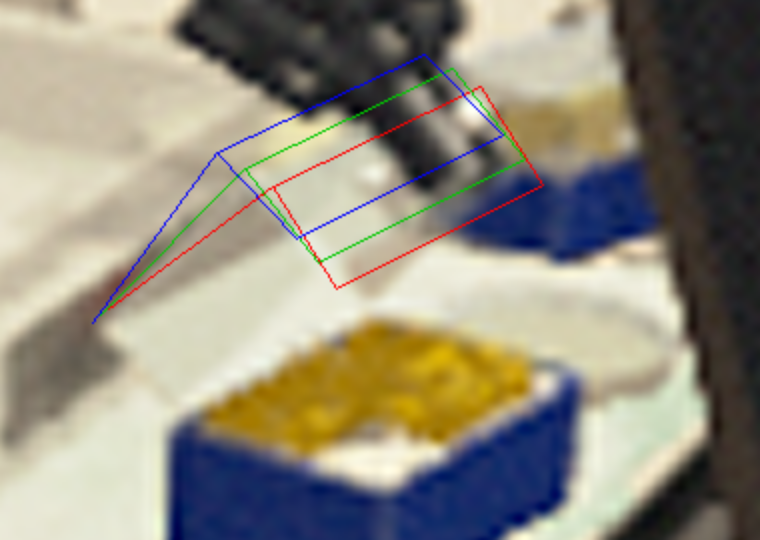

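The side view is ambiguous: the clear lid is seen against the tank, though the upper side edge fits 50° best. I'll use the last picture for a sharper check, the wrist view of the tab and lid with tab outlines for 43, 50 and 57°.

```bash
python3 - <<'E'
from h import *
c=load('w5'); Rz=R.from_euler('z',YAW,degrees=True); x0,y0,k=180,225,5
im=cv2.resize(c['image'][y0:y0+120,x0:x0+150,::-1],None,fx=k,fy=k,interpolation=cv2.INTER_CUBIC)
im=cv2.convertScaleAbs(im,alpha=1.4)
def px(q,th):
    h=np.array([.046,0,.052]); w=BOX+Rz.apply(h+R.from_euler('y',th,degrees=True).apply(np.array(q)-h)); return (proj(c,w)-[x0,y0]+.5)*k-.5
for th,col in ((43,(0,0,255)),(50,(0,200,0)),(57,(255,0,0))):
    P=np.array([px(q,th) for q in [(-.039,.006,.072),(-.081,.006,.072),(-.081,-.006,.072),(-.039,-.006,.072),(-.081,.006,.060),(-.081,-.006,.060)]]); print(th,P.round().tolist())
    cv2.polylines(im,[P[:4].astype(int)],False,col,1); cv2.polylines(im,[P[[1,4,5,2]].astype(int)],False,col,1)
cv2.imwrite('pics/j.png',im)
E
```

```text
43 [[428.0, 441.0], [432.0, 40.0], [304.0, 40.0], [307.0, 441.0], [427.0, 0.0], [308.0, 0.0]]
50 [[432.0, 535.0], [440.0, 139.0], [298.0, 139.0], [304.0, 535.0], [433.0, 73.0], [303.0, 73.0]]
57 [[437.0, 650.0], [449.0, 281.0], [291.0, 281.0], [300.0, 650.0], [441.0, 181.0], [297.0, 181.0]]
```

View pics/j.png

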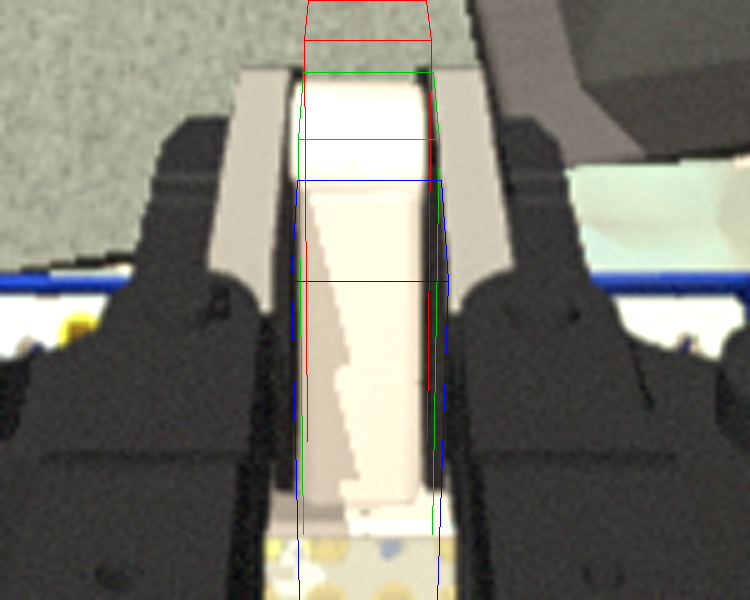

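The wrist check agrees with 50°. The tab's root on the lid front is at row 535, exactly where 50° predicts it, against 441 for 43° and 650 for 57°. The lower tip edge is at row 80 against a predicted 73, which is about 0.5° off. The upper tip edge at row 185 lies lower than the predicted 139, probably because the tip is bevelled. I'm handing in.

```bash
python3 - <<'E'
from h import *
s=robot.sense(); print(s['time'],np.round(s['ee_pos'],4),np.round(s['contact_force'],1),s['gripper_width'])
robot.job_done()
E
```

```text
22.5583 [ 0.4533 -0.3439  0.1344] [-2.2 -4.5  2.1] 0.01088278212124437
the job is handed in; nothing more can be done
```

I lifted the cover off by its bar and set it down on the free worktop left of the box, near (0.482, −0.165). I let go once it touched down. Then I pinched the pull tab, swung the lid to 50° with the tool turning along with it, and handed in still holding it, at 22.6 s of the 51 s.

**Last checks**
- **Cover:** in the pictures it lies flat with the bar up, well clear of the box and gripper.
- **Grip:** the fingers hold the tab at 10.9 mm opening, with only about 5 N on the tool.
- **Lid angle:** in the wrist view, the tab's root matches 50° exactly and its lower tip edge is within about 1°. Two cues were less clear. The tab's upper tip edge showed about 2–3° off, probably because the tip is bevelled. In the side view the clear lid could not be read reliably against the tank, though it fitted 50° best.
- **Bystanders:** I did not measure the timer, tape or bottle again afterwards. The arm never went near them and felt no unexpected contact.

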